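# Snap two clip covers home in a hand press with a cross-slide table

### The job

Two white clip covers lie loosely in their boxes on the cross-slide carrier of the small hand press. By the carrier's knob, slide the carrier until the cross in front of one cover lies under the tip of the fixed pointer and push the press's plunger down from above until that cover snaps home; then let the plunger rise, bring the other cross under the pointer and snap the other cover home in the same way. Do not push the covers with the gripper itself, leave the things lying round the press alone, and finish still pressing: keep the plunger held firmly down on the second cover, without letting go.

Things in the scene. Friction and masses are not known exactly. Their poses are not given: they have to be found in the camera images.
- press: The fixed grey C-frame hand press, 150x90 mm foot, 128 mm high without its plunger. Origin on the bench below the plunger's axis; +x points from the knob side to the column at the back, +y to the press's left, z up. Column and arm (42 mm wide, top at 128 mm) reach from the back to 28 mm in front of the plunger's axis; the pointer is a bent 5 mm steel rod on the arm's front.
- pointer_tip (a point): Tip of the fixed pointer: 46 mm in front (-x of the press) of the plunger's axis, 46 mm above the bench, 4 mm above the carrier's plate.
- left_mark (a point): Centre of the black cross (12 mm) on the carrier's aluminium plate in front of the left (+y) cover; 42 mm above the bench. Its axes are parallel to the press's (x away from the knob, z up). The centre of the cover's box lies 46 mm behind it (+x). With the cross under the pointer tip that cover lies under the plunger.
- right_mark (a point): The same for the right (-y) cover. The two crosses are 54 mm apart along y.
- knob_top (a point): Centre of the top of the carrier's upright black knob, 79 mm above the bench: a round 22 mm post, 34 mm of it free, on a flat arm 117 mm in front of the boxes' centres and midway between them in y; grip it from above, fingers on either side along the press's y. It slides the carrier in x (17 mm) and y (46 mm) either way from the start against some 2 N of friction each; it stays where left.
- plunger: The vertical plunger (ram) in the press's arm with a round rubber foot of 22 mm; origin at the centre of the foot's underside, 80 mm above the bench at rest. It slides straight down by at most 26 mm and springs back up by itself; the spring and its weight together need 1.5 to 3 N. Beware: a fixed hose slants over the robot's base, 0.5 to 1.2 m up; keep the elbow low.
- plunger_top (a point): Centre of the top of the plunger's black palm button, 40 mm diameter (flat part 32 mm), 164 mm above the bench at rest. Push it down with closed fingers. The foot meets a loose cover after 9 mm; the force grows to 10 to 16 N and drops suddenly at about 16 mm; keep pressing (5 to 9 N) down to 22 mm, where the catches snap over the skirt and the force rises hard: home.
- left_cover: Loose white plastic clip cover, 30 g: 40x40x6 mm skirt, 30x30x10 mm raised top; origin at the centre of its underside. It starts on the sloping lead-ins of two sprung catches in the left grey box, about 13 mm above the box floor (level with the crosses). Home, its underside is on the floor, the catches have closed over its skirt and its top is flush with the box rim (16 mm above the floor).
- right_cover: The same cover in the right grey box.
- hex_key: Black hex key, 37x105x8 mm, lying loose in front of the press: leave alone.
- bush_big: Turned steel bush, 40 mm diameter, 26 mm high, standing loose to the left of the press: leave alone.
- oil_bottle: White oil bottle with a red spout, 57 mm diameter, 165 mm high, standing loose behind the toggle jig: leave alone.

How it is judged:
By the outcome, as a careful person would: the job done as asked, in the order asked, and still so for the second after the job is handed in, while the arm keeps its last pose, push and grip.
It also fails if it takes over 67 s, if anything falls off the work surface, if the arm or the gripper's body presses on something with over 40 N, if the wrist force passes 120 N, or if a joint passes its speed limit or range.

### The arm

A 7-joint arm with a two-finger parallel gripper is mounted at the origin on the work surface; the furniture and walls round the work are solid. World frame = base frame: x ahead of the robot, y to its left, z up, the work surface at z = 0. Lengths are in mm, angles in rad, forces in N, time in s.
With the tool pointing down it reaches from about 400 to 875 mm from the base axis. Payload 4.4 kg.
Tool frame: the origin (TCP) lies midway between the tips of the shut fingers; the grasp point (between the pads) lies ctrl.grip_depth behind it (ctrl.grip_depth is the distance from the TCP to the grasp point, in mm); z points along the fingers, y is the line along which they close (so a half turn about z gives the same grasp; the last joint's range is limited). The gripper opens to 85 mm and grips with 20 to 120 N. Pads are 22 mm wide; open, the fingers measure 114 mm over their backs; the gripper's body (76 mm by 85 mm) begins 54 mm behind the grasp point. The pads swing forward as they close: fully open they stand 13 mm farther back than shut.
Start: joints at [1.046, 0.628, 0.038, 1.517, -0.027, 0.996, -0.02], TCP at [287.895, -582.781, 231.313] pointing down, gripper open.
Joint ranges: [-3.06, 3.06], [-0.37, 2.12], [-1.25, 1.32], [0.18, 2.47], [-1.1, 4.24], [0.23, 1.98], [-2.94, 2.94]. Speed limits (rad/s): [2.57, 2.57, 3.14, 3.14, 3.14, 3.14, 3.14].

### API

Orientations are given as [roll, pitch, yaw] about the fixed x, y, z axes, in that order (R = Rz(yaw) Ry(pitch) Rx(roll)).
In Python, from cell import ctrl gives the robot as it stands.
- The arm moves only by the tool carry_out, never from a script. Its argument "deltas" is one flat list of numbers, 7 for each row, row after row: the turn, a rotation vector about the tool's x, y, z in degrees, then the shift along the tool's x, y, z in m, then the closure, from -1 (fully open) to 1 (shut). In form: [wx, wy, wz, dx, dy, dz, claw, wx, wy, wz, dx, dy, dz, claw, ...]. A call has 1 to 12 rows; each row shifts and turns the commanded pose from where the row before left it, along the tool's axes as they then stand; what a row does not reach is not made up. A row lasts 1/8 s, in which the tool goes at most 62.5 mm and 10.7 degrees, less where a joint would pass 70% of its speed; a pose out of reach is approached as far as the arm can. A call with a gripper value outside its range is refused whole. The fingers move at their own pace and stop on an object; the grip force is fixed at half the most. Time passes only in rows, so rows that do not move let the fingers close. It gives the time, the measured TCP pose, the force, the opening and the grip force at its end, in the units of the state.
- ctrl.read_state(): the state, without advancing time (a new reading comes with each control period).
- ctrl.get_image(name): name is "scene" or "top" or "wrist"; returns the picture (384x512x3 uint8, red, green, blue); there is no depth.
- ctrl.calibration(name): a dict with "mtx" (3x3 intrinsics, pixels), "R" (3x3) and "t" (3): a world point X has camera coordinates R X + t. Camera axes: x right, y down, z forward; pixel columns grow to the right and rows downward; lengths in mm; the calibration is good to about 2 mm. A picture is of the moment at which its call begins: read the wrist's pose just before it. calibration takes no time and is no camera call; for the wrist camera it gives the pose at the moment of the call.
- ctrl.finish_job(): hands the job in; it is judged then, once.
The state is a dict: "clock": time; "qpos": joint angles; "qd": joint speeds; "tau": joint torques, N m; "eef_pos": TCP position; "tool_rot": TCP orientation; "force": force on the tool from outside, world axes, zero at the start; "torque": the same for the moment, N m; "width": finger opening in mm; "gripper_force": force on a finger pad.
Only numpy, scipy, OpenCV 4.12 (cv2) and the standard library are available. Lean on these libraries where they do the work, as an engineer would, in place of code of your own. Each camera call takes 0.05 s, during which the arm holds its last target. There are 200 camera calls.

## Working session

There is one attempt and no reset: what is moved stays moved. The work goes in short steps, Python scripts to look and compute and a tool call to move; the robot and the scene stay as the last step left them, time stands still between calls to the robot, and variables do not carry over. Pictures are saved under pics/ and viewed, at most 10 in all, crops included, and the job is handed in when it is done.

Besides the shell and the picture viewer there is one more tool, called after ">>>" as name(argument=value, ...), one argument or row to a line, values as JSON. carry_out: Moves the arm, as the interface text tells. Its arguments: {"type":"object","properties":{"deltas":{"type":"array"}},"required":["deltas"]}

```bash
mkdir -p pics
python3 - <<'E'
from cell import ctrl
import cv2,numpy as np
s=ctrl.read_state(); print({k:np.round(v,3) for k,v in s.items()}, ctrl.grip_depth)
for n in ["scene","top","wrist"]:
    c=ctrl.calibration(n); print(n,np.round(c["mtx"],1).tolist(),np.round(c["R"],3).tolist(),np.round(c["t"],1))
    im=ctrl.get_image(n); cv2.imwrite(f"pics/{n}0.png",im[:,:,::-1])
a=cv2.imread("pics/scene0.png");b=cv2.imread("pics/top0.png")
cv2.imwrite("pics/st.png",cv2.resize(np.vstack([a,b]),(768,1152))[:, :])
cv2.imwrite("pics/s1.png",cv2.resize(a,(800,600)));cv2.imwrite("pics/t1.png",cv2.resize(b,(800,600)))
E
```

```text
{'clock': np.float64(0.0), 'qpos': array([ 1.046,  0.629,  0.038,  1.518, -0.027,  0.996, -0.02 ]), 'qd': array([ 0.   , -0.001, -0.001,  0.   ,  0.   ,  0.   , -0.001]), 'tau': array([-1.0000e-03, -5.6341e+01,  1.2260e+00, -1.9345e+01,  1.1000e-02,
        1.0000e-02,  0.0000e+00]), 'eef_pos': array([ 287.583, -582.205,  230.373]), 'tool_rot': array([-3.14 ,  0.   ,  0.459]), 'force': array([0.321, 0.502, 0.206]), 'torque': array([ 0.065, -0.016, -0.026]), 'gripper_force': np.float64(0.0), 'width': np.float64(85.057)} 18.700000000000003
scene [[379.7, 0.0, 260.8], [0.0, 379.7, 190.0], [0.0, 0.0, 1.0]] [[-0.679, -0.734, 0.009], [-0.478, 0.433, -0.764], [0.558, -0.523, -0.645]] [274.6 367.  570.4]
top [[439.2, 0.0, 254.5], [0.0, 439.2, 187.9], [0.0, 0.0, 1.0]] [[0.031, -0.999, 0.027], [-0.99, -0.034, -0.134], [0.135, -0.023, -0.991]] [-136.4  552.9  876.1]
wrist [[307.8, 0.0, 253.6], [0.0, 307.8, 192.7], [0.0, 0.0, 1.0]] [[0.443, -0.896, -0.003], [-0.856, -0.424, 0.297], [-0.267, -0.129, -0.955]] [-649.3  -38.7  380.3]
```

View pics/s1.png

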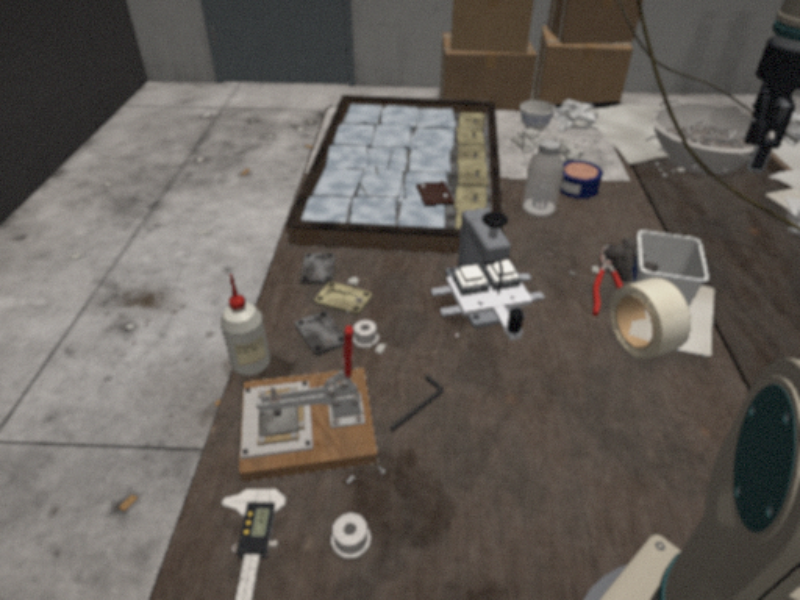

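View pics/t1.png

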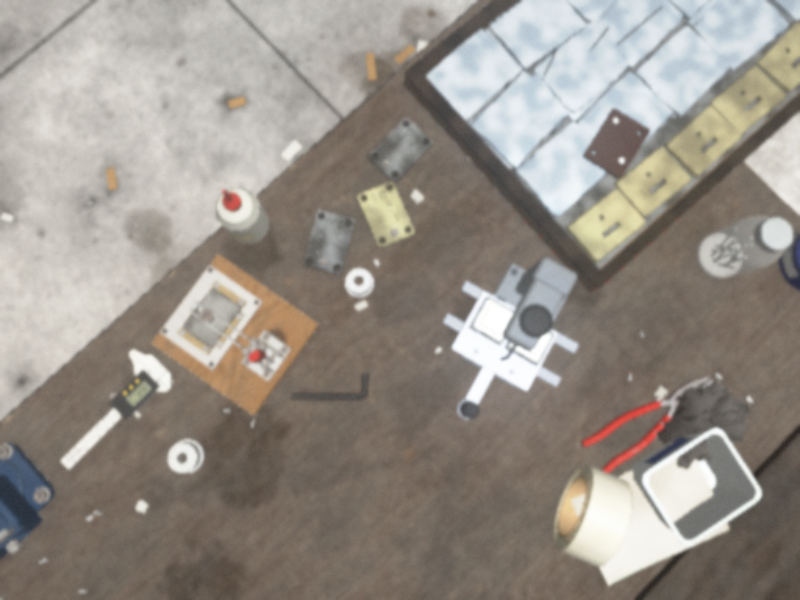

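Scene view (800x600 scale): black palm button at about (495,219), knob at (516,320). Top view: button at (536,320), knob at (469,410), and the crosses not yet resolved. Next I triangulate these.

```bash
cat > h.py <<'E'
from cell import ctrl
import cv2,numpy as np
def ray(c,uv):
    K,R,t=c["mtx"],np.array(c["R"]),np.array(c["t"])
    d=R.T@np.linalg.solve(K,[uv[0],uv[1],1.]); return -R.T@t,d/np.linalg.norm(d)
def plane(c,uv,z):
    o,d=ray(c,uv); return o+d*(z-o[2])/d[2]
def tri(rs):
    A=sum(np.eye(3)-np.outer(d,d) for o,d in rs); b=sum((np.eye(3)-np.outer(d,d))@o for o,d in rs)
    X=np.linalg.solve(A,b); return X,[np.linalg.norm(np.cross(X-o,d)) for o,d in rs]
def proj(c,X):
    x=np.array(c["mtx"])@(np.array(c["R"])@X+np.array(c["t"])); return x[:2]/x[2]
E
python3 - <<'E'
from h import *
S,T=ctrl.calibration("scene"),ctrl.calibration("top")
def dark(n,box,thr=60):
    im=cv2.imread(f"pics/{n}0.png"); x0,y0,x1,y1=box
    m=(im[y0:y1,x0:x1].max(2)<thr).astype(np.uint8)
    k,l,st,ce=cv2.connectedComponentsWithStats(m)
    for i in range(1,k):
        if st[i,4]>12: print(n,st[i]+[x0,y0,0,0,0],ce[i]+[x0,y0])
dark("scene",(295,125,345,220));dark("top",(285,185,365,270))
f=.64
for nm,a,b in [("button",(495,219),(536,320)),("knob",(516,312),(469,410))]:
    a=np.array(a)*f;b=np.array(b)*f
    print(nm,tri([ray(S,a),ray(T,b)]))
print(plane(T,np.array([536,320])*f,164),plane(T,np.array([469,410])*f,79))
a=cv2.imread("pics/scene0.png")[120:220,270:355];b=cv2.imread("pics/top0.png")[160:275,275:375]
cv2.imwrite("pics/c.png",np.hstack([cv2.resize(a,(400,470),interpolation=2),cv2.resize(b,(400,470),interpolation=2)]))
E
```

```text
scene [309 125  16  21 184] [317.0326087  137.11413043]
scene [295 143   4  13  25] [296.08 148.96]
scene [299 147  18  22  71] [306.18309859 158.09859155]
scene [316 181   9   4  14] [319.71428571 182.57142857]
scene [325 198  10  15 111] [329.76576577 204.94594595]
button (array([ 514.31447058, -278.43551878,  155.91960756]), [np.float64(1.8040263359647661), np.float64(1.8040263359646176)])
knob (array([ 406.49935647, -212.33116238,   77.1942269 ]), [np.float64(1.7309950482864973), np.float64(1.7309950482865357)])
[ 514.85633948 -275.42377575  164.        ] [ 407.91079088 -211.00445327   79.        ]
```

View pics/c.png

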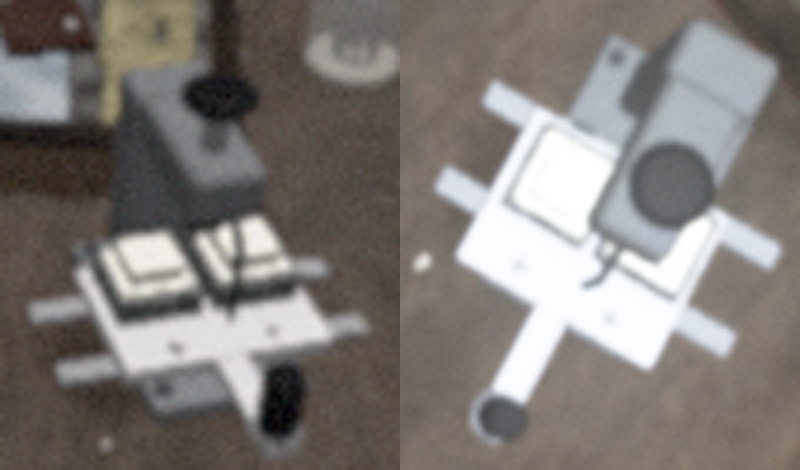

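The crop shows the crosses and the bent pointer beside the left-hand edge of the arm. I move above the knob for a close wrist view.

>>> carry_out(
  deltas=[0,0,0,0.0226,-0.0232,0,-1,0,0,0,0.0226,-0.0232,0,-1,0,0,0,0.0226,-0.0232,0,-1,0,0,0,0.0226,-0.0232,0,-1,0,0,0,0.0226,-0.0232,0,-1,0,0,0,0.0226,-0.0232,0,-1,0,0,0,0.0226,-0.0232,0,-1,0,0,0,0.0226,-0.0232,0,-1,0,0,0,0.0226,-0.0232,0,-1,0,0,0,0.0226,-0.0232,0,-1,0,0,0,0.0226,-0.0232,0,-1,0,0,0,0.0226,-0.0232,0,-1],
)

```text
clock: 1.65
eef_pos: [407.9, -212.0, 231.3]
tool_rot: [-3.141, 0.0, 0.459]
force: [0.7, -0.7, 0.3]
width: 85.6
gripper_force: 0.0
```

>>> carry_out(
  deltas=[0,0,-10.4,0,0,0,-1,0,0,-10.4,0,0,0,-1,0,0,-10.4,0,0,0,-1,0,0,-10.4,0,0,0,-1,0,0,-10.4,0,0,0,-1,0,0,-10.4,0,0,0,-1,0,0,-10.4,0,0,0,-1,0,0,-10.4,0,0,0,-1,0,0,-10.4,0,0,0,-1,0,0,-10.4,0,0,0,-1,0,0,-10.4,0,0,0,-1,0,0,-10.4,0,0,0,-1],
)

```text
clock: 3.15
eef_pos: [407.6, -213.1, 231.2]
tool_rot: [-3.142, -0.0, 2.643]
force: [-0.7, -0.3, 0.4]
width: 85.5
gripper_force: 0.0
```

Run:
```python
from h import *
import json
s=ctrl.read_state(); print({k:np.round(s[k],3) for k in ("clock","qpos","eef_pos","tool_rot","force")})
c=ctrl.calibration("wrist"); im=ctrl.get_image("wrist")[:,:,::-1]
cv2.imwrite("pics/w1.png",im); np.savez("w1.npz",**c)
cv2.imwrite("pics/w1b.png",cv2.resize(im,(800,600),interpolation=2))
```

```text
{'clock': np.float64(3.15), 'qpos': array([ 0.838,  0.405, -0.569,  2.015,  0.3  ,  0.803,  1.167]), 'eef_pos': array([ 407.574, -213.09 ,  231.219]), 'tool_rot': array([-3.142, -0.   ,  2.643]), 'force': array([-0.679, -0.272,  0.389])}
```

View pics/w1b.png

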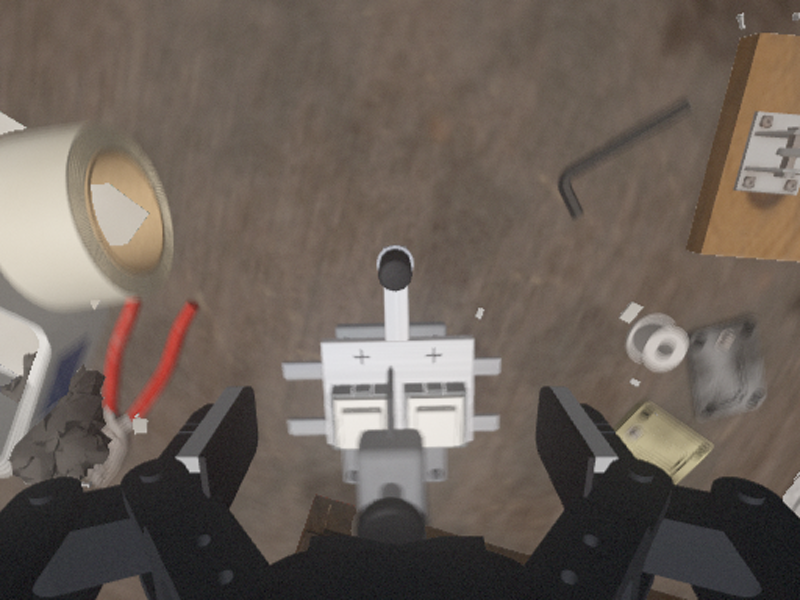

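Wrist view (800x600): knob top (395,268), right cross (361,356), left cross (433,355), pointer tip near (390,370), button (391,520). I zoom in and compute a plane estimate.

Run:
```python
from h import *
im=cv2.imread("pics/w1.png"); c=dict(np.load("w1.npz"))
x0,y0,x1,y1=200,150,310,345
cr=im[y0:y1,x0:x1]
cv2.imwrite("pics/w1c.png",cv2.resize(cr[60:140],None,fx=7,fy=7,interpolation=2))
def comp(box,thr,mn=6):
    a,b,d,e=box; m=(im[b:e,a:d].max(2)<thr).astype(np.uint8)
    k,l,st,ce=cv2.connectedComponentsWithStats(m)
    for i in range(1,k):
        if st[i,4]>=mn: print(box,thr,st[i]+[a,b,0,0,0],ce[i]+[a,b])
comp((235,155,270,190),60); comp((222,218,240,236),175,4); comp((268,218,288,236),175,4); comp((244,230,256,280),90)
comp((220,300,280,350),55)
f=.64
for n,uv,z in [("knob",(395,270),79),("Rc",(361,356),42),("Lc",(433,355),42),("tip",(391,369),46),("button",(391,520),164)]:
    print(n,plane(c,np.array(uv)*f,z))
```

```text
(235, 155, 270, 190) 60 [244 160  19  15 122] [253.20491803 164.95081967]
(222, 218, 240, 236) 175 [222 218  18   1  18] [230.5 218. ]
(222, 218, 240, 236) 175 [227 227   9   2  10] [231.  227.9]
(268, 218, 288, 236) 175 [273 226   9   2  10] [277.  226.9]
(220, 300, 280, 350) 55 [220 319  60  31 844] [249.64810427 340.36848341]
knob [ 403.49558732 -211.59102775   79.        ]
Rc [ 457.09438092 -269.84821533   42.        ]
Lc [ 482.14195101 -222.16495379   42.        ]
tip [ 475.53191848 -254.31631699   46.        ]
button [ 504.24577954 -268.7853584   164.        ]
```

View pics/w1c.png

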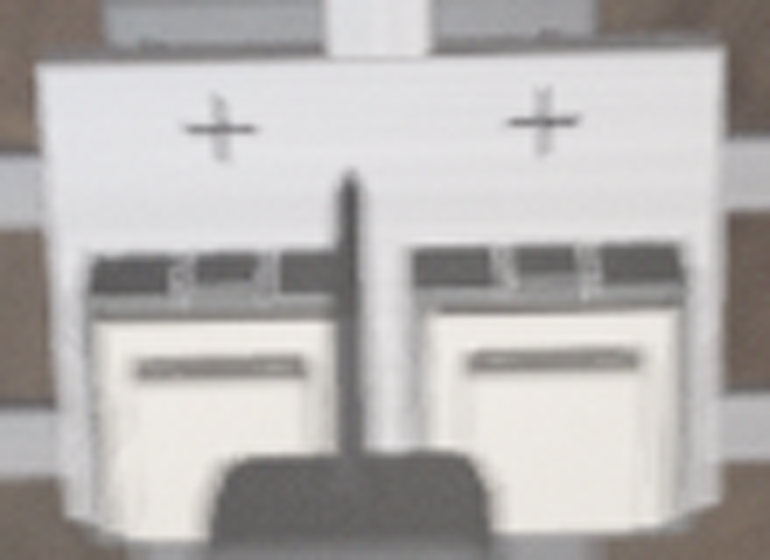

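The crop shows crosses at full-image pixels (231.1,227.9) and (277.2,227.0) and the pointer tip at (249.4,234.1). I take a second wrist view from a shifted place.

>>> carry_out(
  deltas=[0,0,0,0.02,0.03,0,-1,0,0,0,0.02,0.03,0,-1,0,0,0,0,0,0,-1,0,0,0,0,0,0,-1],
)

```text
clock: 3.7
eef_pos: [401.9, -141.8, 231.4]
tool_rot: [-3.141, 0.0, 2.635]
force: [0.1, -0.2, 0.5]
width: 85.6
gripper_force: 0.0
```

Run:
```python
from h import *
c1=dict(np.load("w1.npz"))
s=ctrl.read_state(); print({k:np.round(s[k],3) for k in ("clock","eef_pos","tool_rot","force")})
c=ctrl.calibration("wrist"); im=ctrl.get_image("wrist")[:,:,::-1]
cv2.imwrite("pics/w2.png",im); np.savez("w2.npz",**c)
# predicted pixels
P={"knob":[404,-211.5,79],"Rc":[457,-270,42],"Lc":[482,-222,42],"tip":[475,-254,46],"button":[510,-273,164]}
p={k:proj(c,np.array(v,float)) for k,v in P.items()}
print({k:np.round(v,1) for k,v in p.items()})
def patch(uv,h,w,f): 
    x,y=np.round(uv).astype(int); x0=max(x-w,0);y0=max(y-h,0);print(x0,y0,f)
    return cv2.resize(im[y0:y0+2*h,x0:x0+2*w],(2*w*f,2*h*f),interpolation=2)
a=patch((p["Rc"]+p["Lc"])/2+[0,2],20,50,8)
b=patch(p["button"],40,50,4); d=patch(p["knob"],40,50,4)
b=cv2.copyMakeBorder(b,0,320-b.shape[0],0,400-b.shape[1],0)
cv2.imwrite("pics/w2c.png",np.hstack([d,b])if 0 else np.vstack([a,np.hstack([d,b])[:280]]))
```

```text
{'clock': np.float64(3.7), 'eef_pos': array([ 401.873, -141.835,  231.362]), 'tool_rot': array([-3.141,  0.   ,  2.635]), 'force': array([ 0.147, -0.23 ,  0.479])}
{'knob': array([194.8, 210.8]), 'Rc': array([182.8, 258. ]), 'Lc': array([227.5, 256.9]), 'tip': array([201.4, 265.5]), 'button': array([182.3, 376.3])}
155 239 8
132 336 4
145 171 4
```

View pics/w2c.png

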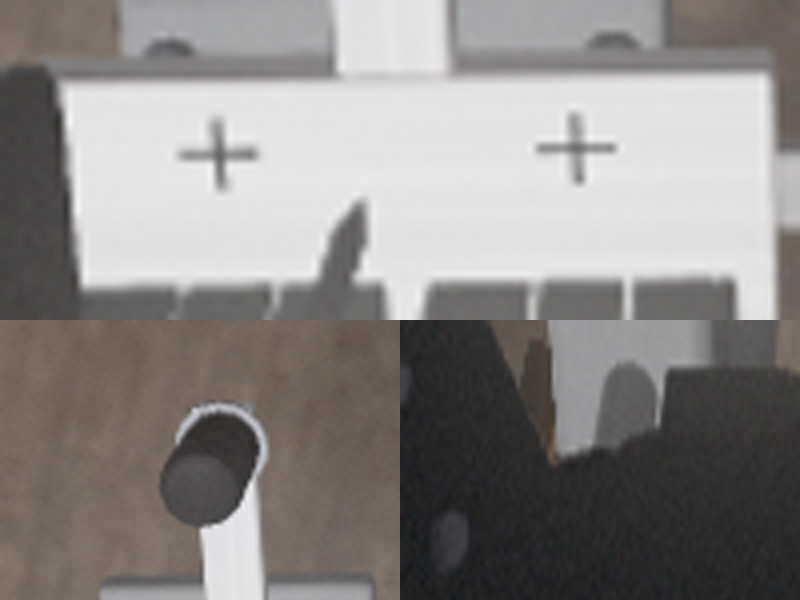

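Second view: crosses at (182.3,258.1) and (226.9,257.4), pointer tip (200.4,263.9), knob top centre (195.2,212.2); button hidden by the hand there.

Run:
```python
from h import *
a=dict(np.load("w1.npz"));b=dict(np.load("w2.npz"));T=ctrl.calibration("top");S=ctrl.calibration("scene")
for n,u,v in [("Rc",(231.1,227.9),(182.2,258)),("Lc",(277.2,227),(226.8,257.3)),("tip",(249.4,234.1),(200.3,263.8)),("knob",(252.6,173.5),(195.2,212.2))]:
    X,e=tri([ray(a,u),ray(b,v)]); z={"R":42,"L":42,"t":46,"k":79}[n[0]]
    print(n,X.round(1),round(e[0],1),plane(a,u,z).round(1),plane(b,v,z).round(1))
B=[ray(a,np.array([391,520])*.64),ray(T,np.array([536,320])*.64),ray(S,np.array([495,219])*.64)]
print("button",tri(B),tri(B[:2]),tri(B[::2]))
```

```text
Rc [ 455.6 -268.8   45.8] 0.3 [ 457.2 -269.8   42. ] [ 456.7 -270.6   42. ]
Lc [ 479.9 -221.3   46.8] 0.0 [ 482. -222.   42.] [ 482. -223.   42.]
tip [ 472.6 -253.9   45.9] 0.2 [ 472.8 -253.9   46. ] [ 472.4 -253.9   46. ]
knob [ 404.8 -212.1   78.8] 0.7 [ 404.  -212.1   79. ] [ 405.5 -212.    79. ]
button (array([ 513.5937304 , -276.56617919,  155.07585895]), [np.float64(3.718639885448977), np.float64(2.3246242722883017), np.float64(3.0088049873313873)]) (array([ 517.01910223, -277.7010227 ,  147.24541426]), [np.float64(1.5723951957902422), np.float64(1.5723951957902047)]) (array([ 504.2448234 , -268.55316592,  164.5854581 ]), [np.float64(0.3647570821654748), np.float64(0.364757082165402)])
```

Heights check out (crosses 46 vs 42, tip 46, knob 79). The press yaw is −27.7° and the plunger axis is at about (513,−275). Next I grip the knob.

>>> carry_out(
  deltas=[0,0,-1.2,-0.018,-0.0305,0,-1,0,0,0,-0.018,-0.0305,0,-1,0,0,0,0,0,0.04,-1,0,0,0,0,0,0.04,-1,0,0,0,0,0,0.04,-1,0,0,0,0,0,0.03,-1,0,0,0,0,0,0,-1],
)

```text
clock: 4.62
eef_pos: [403.0, -212.3, 79.6]
tool_rot: [-3.141, -0.004, 2.656]
force: [-0.4, -0.7, 0.6]
width: 85.5
gripper_force: 0.0
```

>>> carry_out(
  deltas=[0,0,0,0,0,0.014,-1,0,0,0,0,0,0.014,-1,0,0,0,0,0,0,-1],
)

```text
clock: 5.0
eef_pos: [404.6, -212.3, 53.3]
tool_rot: [-3.141, 0.0, 2.657]
force: [-0.6, 0.1, 0.4]
width: 85.2
gripper_force: 0.0
```

>>> carry_out(
  deltas=[0,0,0,0,0,0,0,0,0,0,0,0,0,0.3,0,0,0,0,0,0,1,0,0,0,0,0,0,1,0,0,0,0,0,0,1,0,0,0,0,0,0,1,0,0,0,0,0,0,1,0,0,0,0,0,0,1],
)

```text
clock: 6.0
eef_pos: [404.6, -212.2, 53.7]
tool_rot: [-3.141, 0.001, 2.658]
force: [-1.0, -0.3, 4.6]
width: 20.0
gripper_force: 58.4
```

>>> carry_out(
  deltas=[0,0,0,-0.001,0.004,0,1,0,0,0,-0.002,0.006,0,1,0,0,0,-0.002,0.006,0,1,0,0,0,-0.001,0.006,0,1,0,0,0,0,0,0,1,0,0,0,0,0,0,1],
)

```text
clock: 6.75
eef_pos: [419.9, -194.9, 53.7]
tool_rot: [-3.141, -0.0, 2.659]
force: [-1.0, 1.5, 5.2]
width: 20.4
gripper_force: 58.6
```

```bash
cat >> h.py <<'E'
def look(name):
    s=ctrl.read_state(); print({k:np.round(s[k],3) for k in ("clock","eef_pos","force","width")})
    c=ctrl.calibration("wrist"); im=ctrl.get_image("wrist")[:,:,::-1]
    cv2.imwrite(f"pics/{name}.png",im); np.savez(f"{name}.npz",**c)
    p=proj(c,np.array([472.6,-253.9,46])); print("tip pred",p)
    x,y=np.round(p).astype(int); x0=x-50;y0=min(y-35,384-60);print(x0,y0)
    cv2.imwrite(f"pics/{name}c.png",cv2.resize(im[y0:y0+60,x0:x0+100],None,fx=8,fy=8,interpolation=2))
    return c
E
python3 -c "
from h import *
look('w3')"
```

```text
{'clock': np.float64(6.75), 'eef_pos': array([ 419.912, -194.93 ,   53.745]), 'force': array([-0.964,  1.494,  5.242]), 'width': np.float64(20.384)}
tip pred [207.9605786  353.62472312]
158 319
```

View pics/w3c.png

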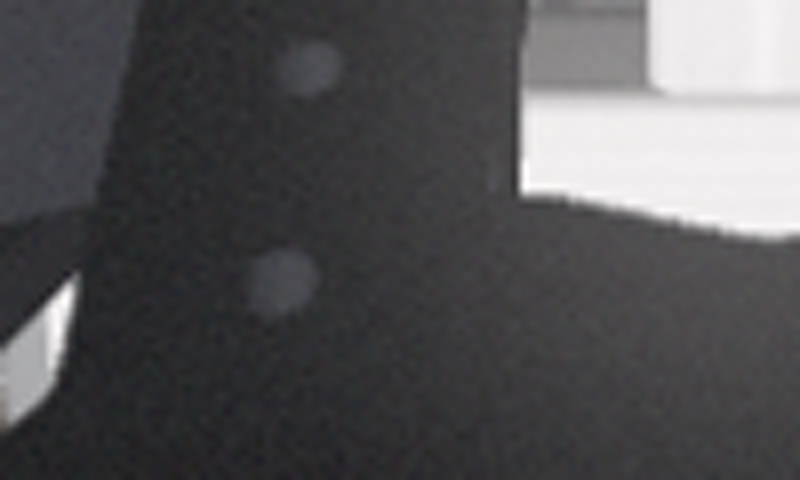

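The hand hides the crosses here. I release, rise and look from above.

>>> carry_out(
  deltas=[0,0,0,0,0,0,0,0,0,0,0,0,0,-1,0,0,0,0,0,0,-1,0,0,0,0,0,0,-1,0,0,0,0,0,-0.03,-1,0,0,0,0,0,-0.05,-1,0,0,0,0,0,-0.05,-1,0,0,0,0,0,-0.05,-1,0,0,0,0,0,0,-1,0,0,0,0,0,0,-1],
)

```text
clock: 8.05
eef_pos: [419.4, -195.5, 233.0]
tool_rot: [-3.141, -0.001, 2.657]
force: [-0.1, -0.5, -0.9]
width: 85.4
gripper_force: 0.0
```

```bash
cat >> h.py <<'E'
def crosses(name,c):
    "thin dark marks on the bright plate, by black-hat; candidates with world position at z=42"
    g=cv2.imread(f"pics/{name}.png").min(2)
    bh=cv2.morphologyEx(g,cv2.MORPH_BLACKHAT,np.ones((9,9),np.uint8))
    bright=cv2.dilate((g>190).astype(np.uint8),np.ones((5,5)))
    m=((bh>25)&(bright>0)).astype(np.uint8)
    k,l,st,ce=cv2.connectedComponentsWithStats(m,connectivity=8)
    for i in range(1,k):
        x=plane(c,ce[i],42)
        if 6<=st[i,4]<200 and np.hypot(x[0]-472,x[1]+250)<90: print(st[i],ce[i].round(1),x.round(1))
E
python3 -c "
from h import *
c=look('w4'); crosses('w4',c)
print('check w1'); crosses('w1',dict(np.load('w1.npz')))"
```

```text
{'clock': np.float64(8.05), 'eef_pos': array([ 419.363, -195.466,  232.966]), 'force': array([-0.074, -0.545, -0.87 ]), 'width': np.float64(85.446)}
tip pred [230.34349751 231.59440182]
180 197
[252 187   6   2  11] [254.3 187.5] [ 439.2 -204.9   42. ]
[262 213   4   7  16] [262.8 216.7] [ 475.1 -212.5   42. ]
[204 217  44   3  88] [225.5 218.5] [ 456.9 -252.    42. ]
[272 225  11  10  33] [276.8 229.6] [ 497.3 -205.3   42. ]
[236 247  16  40 166] [247.8 264.7] [ 522.6 -257.5   42. ]
[257 247  13   6  23] [260.7 248.8] [ 510.7 -233.6   42. ]
[271 247  28  38 157] [292.4 262.4] [ 545.  -207.9   42. ]
[217 255   8  17  60] [221.9 263.1] [ 505.9 -284.4   42. ]
[226 255  18  17 116] [233.  263.6] [ 512.9 -272.8   42. ]
[256 257   4  31 103] [257.7 271.5] [ 536.6 -251.1   42. ]
[265 262  27  12 114] [278.7 264. ] [ 539.2 -223.7   42. ]
[264 269   1  18  18] [264.  277.5] [ 547.7 -248.2   42. ]
[245 278   5  11  18] [246.1 284.6] [ 546.3 -272.6   42. ]
check w1
[249 185   7   2  10] [252.  185.3] [ 423.5 -223.6   42. ]
[216 216  31   2  32] [231.4 217. ] [ 445.5 -262.7   42. ]
[262 216  22
[... 288 characters left out ...]
5  16   9  26] [291.7 246.8] [ 513.1 -218.5   42. ]
[212 247  15  16  41] [215.  252.7] [ 476.  -302.8   42. ]
[228 246   9   2  14] [232.4 246.6] [ 479.  -280.6   42. ]
[259 246  11   5  15] [262.7 246.7] [ 496.3 -248.8   42. ]
[263 253  11   2  14] [268.9 253.8] [ 508.2 -246.8   42. ]
[246 254   3  19  38] [247.4 262.5] [ 506.2 -275.1   42. ]
[258 255   5  20  56] [259.2 264.3] [ 515.3 -263.7   42. ]
[297 255   2  21  28] [297.2 264.5] [ 537.6 -223.2   42. ]
[251 256   2  19  38] [251.5 265. ] [ 511.6 -272.4   42. ]
[266 259  26   5 114] [278.9 261.2] [ 522.9 -240.7   42. ]
[218 260  26   5 109] [231.4 262.3] [ 496.7 -292.    42. ]
[212 264   3  14  17] [213.2 271. ] [ 496.4 -317.5   42. ]
```

View pics/w4c.png

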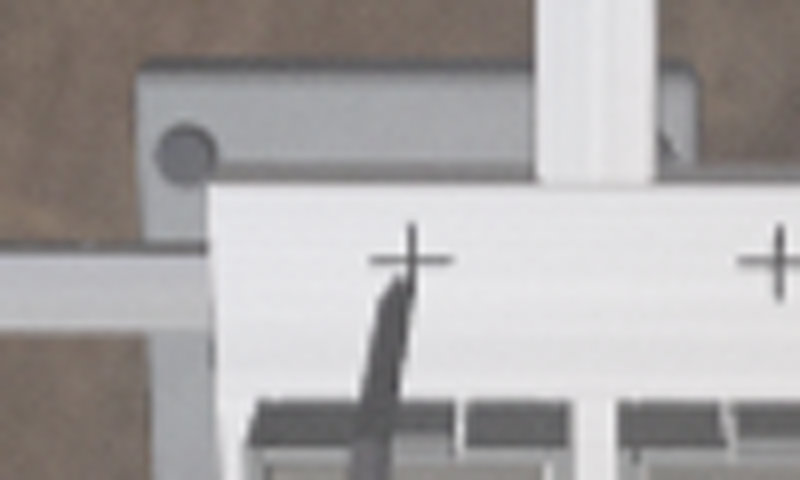

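The crop shows the pointer tip at (230.4,231.4) and the right cross at (231.4,229.4). Allowing for the 4 mm height difference, that is about 1 mm off, so it is well placed. I close the fingers and go over the button.

>>> carry_out(
  deltas=[0,0,0,-0.02,-0.0045,0,1,0,0,0,-0.02,-0.0045,0,1,0,0,0,-0.02,-0.0045,0,1,0,0,0,-0.02,-0.0045,0,1,0,0,0,-0.02,-0.0045,0,1,0,0,0,-0.02,-0.0045,0,1,0,0,0,0,0,0.02,1,0,0,0,0,0,0.02,1,0,0,0,0,0,0.02,1,0,0,0,0,0,0,1,0,0,0,0,0,0,1],
)

```text
clock: 9.48
eef_pos: [513.8, -274.7, 173.0]
tool_rot: [3.141, -0.001, 2.658]
force: [0.6, -0.1, -0.2]
width: 0.1
gripper_force: 0.0
```

>>> carry_out(
  deltas=[0,0,0,0,0,0.003,1,0,0,0,0,0,0.003,1,0,0,0,0,0,0.003,1,0,0,0,0,0,0.002,1,0,0,0,0,0,0,1],
)

```text
clock: 10.1
eef_pos: [513.8, -275.1, 162.4]
tool_rot: [-3.141, 0.0, 2.658]
force: [-1.2, 1.0, 1.7]
width: -0.4
gripper_force: 0.8
```

>>> carry_out(
  deltas=[0,0,0,0,0,0.002,1,0,0,0,0,0,0.002,1,0,0,0,0,0,0.002,1,0,0,0,0,0,0.002,1,0,0,0,0,0,0,1],
)

```text
clock: 10.72
eef_pos: [513.8, -275.1, 154.3]
tool_rot: [-3.141, 0.0, 2.658]
force: [-0.6, 0.4, 2.3]
width: -0.1
gripper_force: 1.2
```

>>> carry_out(
  deltas=[0,0,0,0,0,0.001,1,0,0,0,0,0,0.001,1,0,0,0,0,0,0.001,1,0,0,0,0,0,0,1],
)

```text
clock: 11.22
eef_pos: [513.8, -275.1, 152.3]
tool_rot: [-3.141, 0.001, 2.658]
force: [-3.0, 0.1, 9.0]
width: -0.1
gripper_force: 4.8
```

>>> carry_out(
  deltas=[0,0,0,0,0,0.001,1,0,0,0,0,0,0.001,1,0,0,0,0,0,0.001,1,0,0,0,0,0,0,1],
)

```text
clock: 11.72
eef_pos: [513.8, -275.1, 148.7]
tool_rot: [-3.141, 0.001, 2.658]
force: [-0.7, -0.4, 2.9]
width: 0.1
gripper_force: 1.2
```

>>> carry_out(
  deltas=[0,0,0,0,0,0.001,1,0,0,0,0,0,0.001,1,0,0,0,0,0,0.001,1,0,0,0,0,0,0,1],
)

```text
clock: 12.22
eef_pos: [513.8, -275.1, 145.6]
tool_rot: [-3.141, 0.0, 2.658]
force: [-0.3, -0.4, 6.0]
width: -0.0
gripper_force: 3.1
```

>>> carry_out(
  deltas=[0,0,0,0,0,0.001,1,0,0,0,0,0,0.001,1,0,0,0,0,0,0.001,1,0,0,0,0,0,0,1],
)

```text
clock: 12.72
eef_pos: [513.8, -275.1, 142.2]
tool_rot: [3.142, 0.0, 2.658]
force: [-0.5, 0.4, 3.5]
width: -0.2
gripper_force: 1.4
```

>>> carry_out(
  deltas=[0,0,0,0,0,0.001,1,0,0,0,0,0,0.001,1,0,0,0,0,0,0,1],
)

```text
clock: 13.1
eef_pos: [513.9, -275.1, 142.0]
tool_rot: [-3.141, 0.001, 2.658]
force: [-3.9, 0.8, 16.2]
width: -0.0
gripper_force: 8.0
```

>>> carry_out(
  deltas=[0,0,0,0,0,0.001,1,0,0,0,0,0,0.001,1,0,0,0,0,0,0,1],
)

```text
clock: 13.48
eef_pos: [514.0, -275.1, 141.8]
tool_rot: [-3.14, 0.002, 2.658]
force: [-8.0, 1.3, 30.0]
width: -0.1
gripper_force: 14.7
```

Right cover is home: the force fell at 16 mm and rose hard to 30 N at 22 mm. I rise and return to the knob.

>>> carry_out(
  deltas=[0,0,0,0,0,-0.006,1,0,0,0,0,0,-0.016,1,0,0,0,0,0,-0.025,1,0,0,0,0,0,-0.025,1,0,0,0,0,0,-0.025,1,0,0,0,0.03,0.007,0,0,0,0,0,0.03,0.007,0,-1,0,0,0,0.03,0.007,0,-1,0,0,0,0.03,0.006,0,-1,0,0,0,0,0,0,-1,0,0,0,0,0,0,-1],
)

```text
clock: 14.85
eef_pos: [420.9, -195.7, 235.6]
tool_rot: [3.141, 0.001, 2.658]
force: [0.7, 0.7, 0.3]
width: 85.5
gripper_force: 0.0
```

```bash
python3 -c "
from h import *
c=look('w5'); crosses('w5',c)" | head -9
```

```text
{'clock': np.float64(14.85), 'eef_pos': array([ 420.873, -195.701,  235.622]), 'force': array([0.661, 0.699, 0.311]), 'width': np.float64(85.498)}
tip pred [229.94105106 229.2090904 ]
180 194
[251 185   7   2  12] [254.  185.5] [ 439.5 -204.7   42. ]
[261 212   4   6  15] [262.1 214.9] [ 475.6 -213.    42. ]
[204 216  43   2  85] [224.8 216.5] [ 457.1 -252.6   42. ]
[271 223  11  10  35] [276.1 227.2] [ 497.2 -205.3   42. ]
[257 245  25  10  73] [268.8 247.2] [ 516.6 -224.9   42. ]
[282 246  16  37 154] [293.1 261.8] [ 548.3 -207.4   42. ]
```

View pics/w5.png

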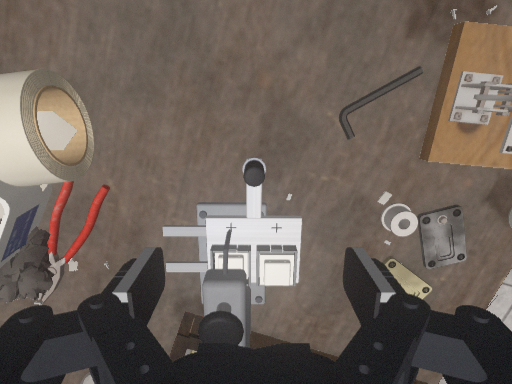

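The view shows the carrier unmoved (left cross at (276,227)), the right cover lower in its box, and the knob at (254,174) between the fingers. I descend and grip.

>>> carry_out(
  deltas=[0,0,0,0,0,0.04,-1,0,0,0,0,0,0.04,-1,0,0,0,0,0,0.04,-1,0,0,0,0,0,0.032,-1,0,0,0,0,0,0.015,-1,0,0,0,0,0,0.015,-1,0,0,0,0,0,0,-1],
)

```text
clock: 15.78
eef_pos: [420.2, -195.4, 52.1]
tool_rot: [-3.141, -0.002, 2.658]
force: [0.5, -0.3, -0.1]
width: 85.4
gripper_force: 0.0
```

>>> carry_out(
  deltas=[0,0,0,0,0,0,0,0,0,0,0,0,0,0.3,0,0,0,0,0,0,1,0,0,0,0,0,0,1,0,0,0,0,0,0,1,0,0,0,0,0,0,1,0,0,0,0,0,0,1],
)

```text
clock: 16.65
eef_pos: [420.3, -195.4, 53.8]
tool_rot: [-3.142, 0.001, 2.658]
force: [-0.2, 0.5, 5.6]
width: 20.0
gripper_force: 58.4
```

>>> carry_out(
  deltas=[0,0,0,0,-0.005,0,1,0,0,0,0,-0.008,0,1,0,0,0,0,-0.008,0,1,0,0,0,0,-0.008,0,1,0,0,0,0,-0.008,0,1,0,0,0,0,-0.008,0,1,0,0,0,-0.0007,-0.0075,0,1,0,0,0,0,-0.0025,0,1,0,0,0,0,0,0,1,0,0,0,0,0,0,1],
)

```text
clock: 17.9
eef_pos: [395.0, -244.3, 53.8]
tool_rot: [-3.141, 0.0, 2.658]
force: [-1.2, 0.6, 6.5]
width: 20.0
gripper_force: 58.6
```

>>> carry_out(
  deltas=[0,0,0,0,0,0,0,0,0,0,0,0,0,-1,0,0,0,0,0,0,-1,0,0,0,0,0,0,-1,0,0,0,0,0,-0.03,-1,0,0,0,0,0,-0.05,-1,0,0,0,0,0,-0.05,-1,0,0,0,0,0,-0.05,-1,0,0,0,0,0,0,-1,0,0,0,0,0,0,-1],
)

```text
clock: 19.15
eef_pos: [394.4, -244.4, 232.9]
tool_rot: [-3.141, -0.001, 2.657]
force: [0.8, 0.4, 0.2]
width: 85.3
gripper_force: 0.0
```

```bash
python3 -c "
from h import *
c=look('w6'); crosses('w6',c)" | head -9
```

```text
{'clock': np.float64(19.15), 'eef_pos': array([ 394.397, -244.372,  232.925]), 'force': array([0.75 , 0.351, 0.233]), 'width': np.float64(85.334)}
tip pred [277.48694683 231.09858858]
227 196
[251 187   7   2  12] [254.  187.4] [ 414. -254.   42.]
[241 212   6   8  20] [244.7 216. ] [ 439.6 -279.6   42. ]
[261 218  43   2  85] [282.2 218.5] [ 462.6 -242.4   42. ]
[226 224  11  10  28] [230.7 228.8] [ 446.1 -301.8   42. ]
[257 225  26  28 145] [273.4 241.1] [ 483.7 -264.5   42. ]
[283 247  15  25  87] [294.5 259. ] [ 517.  -252.6   42. ]
```

View pics/w6c.png

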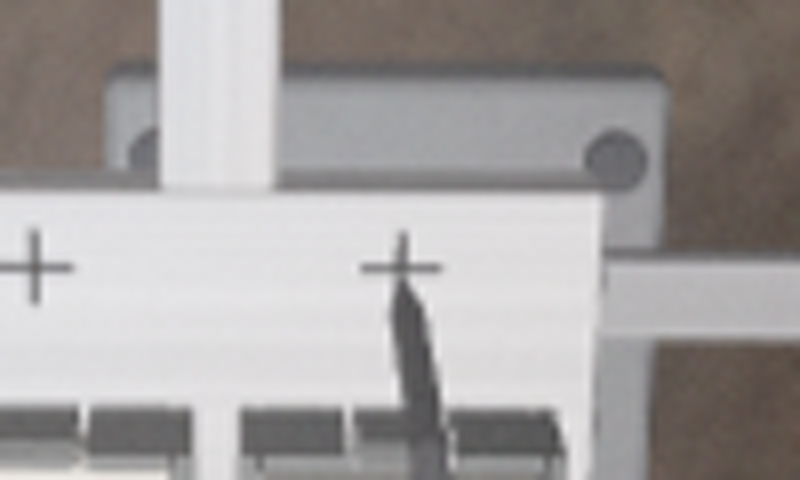

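The crop shows the left cross at (277.2,229.4) with the tip at (277.2,230.6), about 1 mm off. Now the second press.

>>> carry_out(
  deltas=[0,0,0,-0.02,0.0047,0,1,0,0,0,-0.02,0.0047,0,1,0,0,0,-0.02,0.0047,0,1,0,0,0,-0.02,0.0047,0,1,0,0,0,-0.02,0.0047,0,1,0,0,0,-0.02,0.0047,0,1,0,0,0,0,0,0.02,1,0,0,0,0,0,0.02,1,0,0,0,0,0,0.02,1,0,0,0,0,0,0,1,0,0,0,0,0,0,1],
)

```text
clock: 20.58
eef_pos: [514.5, -274.9, 173.0]
tool_rot: [3.141, -0.001, 2.658]
force: [0.4, 0.4, -0.6]
width: 0.3
gripper_force: 0.0
```

>>> carry_out(
  deltas=[0,0,0,0,0,0.003,1,0,0,0,0,0,0.003,1,0,0,0,0,0,0.003,1,0,0,0,0,0,0.002,1,0,0,0,0,0,0,1],
)

```text
clock: 21.2
eef_pos: [514.5, -275.3, 162.4]
tool_rot: [-3.141, 0.0, 2.658]
force: [0.4, -0.4, 2.4]
width: -0.2
gripper_force: 0.8
```

>>> carry_out(
  deltas=[0,0,0,0,0,0.002,1,0,0,0,0,0,0.002,1,0,0,0,0,0,0.002,1,0,0,0,0,0,0.002,1,0,0,0,0,0,0,1],
)

```text
clock: 21.82
eef_pos: [514.5, -275.2, 154.3]
tool_rot: [-3.141, 0.0, 2.658]
force: [-0.1, 0.4, 2.1]
width: -0.1
gripper_force: 1.2
```

>>> carry_out(
  deltas=[0,0,0,0,0,0.001,1,0,0,0,0,0,0.001,1,0,0,0,0,0,0.001,1,0,0,0,0,0,0,1],
)

```text
clock: 22.32
eef_pos: [514.5, -275.3, 152.3]
tool_rot: [-3.141, 0.001, 2.658]
force: [-2.8, 0.8, 9.0]
width: 0.0
gripper_force: 4.8
```

>>> carry_out(
  deltas=[0,0,0,0,0,0.001,1,0,0,0,0,0,0.001,1,0,0,0,0,0,0.001,1,0,0,0,0,0,0,1],
)

```text
clock: 22.82
eef_pos: [514.5, -275.3, 148.8]
tool_rot: [-3.141, 0.001, 2.658]
force: [-0.5, -0.6, 3.0]
width: -0.2
gripper_force: 1.2
```

>>> carry_out(
  deltas=[0,0,0,0,0,0.001,1,0,0,0,0,0,0.001,1,0,0,0,0,0,0.001,1,0,0,0,0,0,0,1],
)

```text
clock: 23.32
eef_pos: [514.6, -275.2, 145.6]
tool_rot: [-3.141, 0.0, 2.658]
force: [-1.8, -0.0, 6.0]
width: 0.2
gripper_force: 3.1
```

>>> carry_out(
  deltas=[0,0,0,0,0,0.001,1,0,0,0,0,0,0.001,1,0,0,0,0,0,0.001,1,0,0,0,0,0,0,1],
)

```text
clock: 23.82
eef_pos: [514.5, -275.2, 142.2]
tool_rot: [3.142, 0.0, 2.658]
force: [-0.5, -1.0, 2.7]
width: 0.2
gripper_force: 1.4
```

>>> carry_out(
  deltas=[0,0,0,0,0,0.001,1,0,0,0,0,0,0.001,1,0,0,0,0,0,0,1],
)

```text
clock: 24.2
eef_pos: [514.6, -275.2, 142.0]
tool_rot: [-3.141, 0.001, 2.658]
force: [-3.9, -0.1, 16.7]
width: -0.1
gripper_force: 8.0
```

>>> carry_out(
  deltas=[0,0,0,0,0,0.001,1,0,0,0,0,0,0.001,1,0,0,0,0,0,0,1,0,0,0,0,0,0,1],
)

```text
clock: 24.7
eef_pos: [514.7, -275.3, 141.8]
tool_rot: [-3.14, 0.002, 2.658]
force: [-8.0, 2.5, 28.7]
width: 0.2
gripper_force: 14.6
```

```bash
python3 -c "
from cell import ctrl
print(ctrl.read_state()['force']); print(ctrl.finish_job())"
```

```text
[-8.00194501  2.47432167 28.66941736]
the job is handed in; nothing more can be done
None
```

Both covers were snapped home (right, then left), each showing the force drop and the hard stop at 22 mm; the job was handed in at 24.7 s with the plunger still held down on the left cover at about 29 N.

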